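Feed brass slugs through the gate of an injector bench's sorting tray

TASK

With your fingertips, push the three brass slugs across the sorting tray and through the narrow gate, one at a time, until all three stand in single file fully inside the blue-walled slot. Only slide them: do not lift them off the tray or knock them over. Leave the injector, the jar, the screwdriver and the flask where they stand.

Things in the scene. Friction and masses are not known exactly. Their poses are not given: they have to be found in the camera images.
- gate (a point): middle of the gate mouth, on the tray's floor (4 mm above the bench). Axes turn with the tray: +y points through the gate into the slot, x across the gate, z up. The gate is 34 mm wide. The slot behind it, between blue walls, is 34 mm wide and 100 mm long (y 0 to 100 mm, closed at its end): it takes the three slugs in single file.
- tray: grey sorting tray fixed to the bench, 200 (x) by 310 mm (y). Origin 4 mm below the gate point, same axes. Open pen: y -192 to 0, x -95 to 95 mm. Blue funnel walls run from the gate's sides to x = -62 and 62, y = -26 mm. All walls are only 6 mm high above its floor (tops 10 mm above the bench): fingertips just above them still push the slugs and pass over every wall.
- slug1_center (a point): centre (half-way up) of a brass slug: a solid upright cylinder, 28 mm diameter, 20 mm high, about 90 g, with a dark spot on its top; starts loose in the pen, standing on the tray's floor, and slides easily. Its z axis is its own axis. The three slugs are alike.
- slug2_center (a point): centre (half-way up) of a brass slug: a solid upright cylinder, 28 mm diameter, 20 mm high, about 90 g, with a dark spot on its top; starts loose in the pen, standing on the tray's floor, and slides easily. Its z axis is its own axis. The three slugs are alike.
- slug3_center (a point): centre (half-way up) of a brass slug: a solid upright cylinder, 28 mm diameter, 20 mm high, about 90 g, with a dark spot on its top; starts loose in the pen, standing on the tray's floor, and slides easily. Its z axis is its own axis. The three slugs are alike.
- slug1: the same slug as point slug1_center, origin at the centre of its underside.
- slug2: the same slug as point slug2_center, origin at the centre of its underside.
- slug3: the same slug as point slug3_center, origin at the centre of its underside.
- injector: a spare fuel injector standing upright on the tray's deck to the +x side of the slot: steel foot 24 mm across, green and black body, small black connector on one side, 54 mm high. Origin at the centre of its underside. Bystander.
- jar: a small amber jar with a white cap standing on the tray's deck to the -x side of the slot, 36 mm across, 45 mm high. Origin at the centre of its underside. Bystander.
- screwdriver: a screwdriver with an orange handle lying on the bench to the right of the tray, 170 mm long. Origin at the underside, its length along its own x axis. Bystander.
- flask: a black drinking flask with a steel band and grey cap, standing on the bench to the left, 70 mm across, 200 mm high. Origin at the centre of its underside. Bystander.
There are look-alikes about, which are no part of the job. Leave any orange or turquoise look-alike of the slug2 alone. Leave any pink or turquoise look-alike of the slug1 alone.

How it is judged:
On the way, in this order (a step that is already met when the one before it is completed fails the run):
1. one slug is in the slot (((y of slug1_center in the frame of gate between 0.012 and 0.092 m and x of slug1_center in the frame of gate between -0.008 and 0.008 m) or (y of slug2_center in the frame of gate between 0.012 and 0.092 m and x of slug2_center in the frame of gate between -0.008 and 0.008 m) or (y of slug3_center in the frame of gate between 0.012 and 0.092 m and x of slug3_center in the frame of gate between -0.008 and 0.008 m))), for 0.2 s.
2. two slugs are in the slot ((((y of slug1_center in the frame of gate between 0.012 and 0.092 m and x of slug1_center in the frame of gate between -0.008 and 0.008 m) and (y of slug2_center in the frame of gate between 0.012 and 0.092 m and x of slug2_center in the frame of gate between -0.008 and 0.008 m)) or ((y of slug1_center in the frame of gate between 0.012 and 0.092 m and x of slug1_center in the frame of gate between -0.008 and 0.008 m) and (y of slug3_center in the frame of gate between 0.012 and 0.092 m and x of slug3_center in the frame of gate between -0.008 and 0.008 m)) or ((y of slug2_center in the frame of gate between 0.012 and 0.092 m and x of slug2_center in the frame of gate between -0.008 and 0.008 m) and (y of slug3_center in the frame of gate between 0.012 and 0.092 m and x of slug3_center in the frame of gate between -0.008 and 0.008 m)))), for 0.2 s.
3. all three slugs are in the slot (y of slug1_center in the frame of gate between 0.012 and 0.092 m and x of slug1_center in the frame of gate between -0.008 and 0.008 m and y of slug2_center in the frame of gate between 0.012 and 0.092 m and x of slug2_center in the frame of gate between -0.008 and 0.008 m and y of slug3_center in the frame of gate between 0.012 and 0.092 m and x of slug3_center in the frame of gate between -0.008 and 0.008 m), for 0.2 s.
At the end, for the whole second after the job is handed in: All three slugs are at rest and upright (within 0.15 rad) on the floor of the slot, each centre at least 12 mm past the gate mouth and within 8 mm of the slot's centre line (all of step 3 and angle between each of slug1_center, slug2_center, slug3_center's own z axis and vertical below 0.15 rad and z of each of slug1_center, slug2_center, slug3_center in the frame of gate below 0.014 m and linear speed of each of slug1, slug2, slug3 below 0.01 m/s); the robot touches nothing.
It fails at once if a slug is lifted off the tray's floor (by 6 mm or more): it may only be slid (height (world z) of any of slug1_center, slug2_center, slug3_center above 0.02 m).
It fails at once if a slug is knocked over (tilted by more than 0.6 rad) (angle between any of slug1_center, slug2_center, slug3_center's own z axis and vertical above 0.6 rad).
It fails at once if the injector, jar, screwdriver or flask is moved by more than 15 mm or tipped over (distance of any of injector, jar, screwdriver, flask from where it was at the start of the episode above 0.015 m or angle between any of injector, jar, flask's own z axis and vertical above 0.5 rad).
It also fails if it takes over 61 s, if anything falls off the work surface, if the arm or the gripper's body presses on something with over 40 N, if the wrist force passes 120 N, or if a joint passes its speed limit or range.

ROBOT

A 6-joint arm with a two-finger parallel gripper is mounted at the origin on the work surface. World frame = base frame: x ahead of the robot, y to its left, z up, the work surface at z = 0. Lengths are in m, angles in rad, forces in N, time in s.
With the tool pointing down it reaches from about 0.3 to 0.875 m from the base axis. Payload 6.4 kg.
Tool frame: the origin (TCP) lies midway between the tips of the shut fingers; the grasp point (between the pads) lies 19 mm behind it (bot.grip_point_offset is the distance from the TCP to the grasp point, in m); y points along the fingers, x is the direction in which the jaws open and shut, and the axes are right-handed (so a half turn about y gives the same grasp; the last joint's range is limited). The gripper opens to 88 mm and grips with 3 to 60 N. Pads are 18 mm wide; open, the fingers measure 123 mm over their backs; the gripper's body (75 mm by 187 mm) begins 45 mm behind the grasp point.
Start: joints at [-1.374, 0.181, 1.607, -0, 1.354, -0.206], TCP at [0.225, -0.529, 0.239] pointing down, gripper open.
Joint ranges: [-2.99, 2.99], [-0.89, 2.07], [0.3, 2.58], [-1.14, 4.28], [0, 2.63], [-3.12, 3.12]. Speed limits (rad/s): [2.57, 2.57, 3.01, 3.14, 3.14, 3.14].

INTERFACE

Orientations are given as a unit quaternion [x, y, z, w].
In Python, from station import bot gives the robot as it stands.
- The arm moves only by the shell command python3 -m creep 'ROWS' [FORCE]. ROWS is JSON, a list of rows, each a list of 3 entries, a list of its own where there are three numbers: the finger opening in m, from 0 to 0.0881, then the shift along the tool's x, y, z in m, then the turn about the tool's y in rad. In form: [[fingers, [dx, dy, dz], turn], ...]. A call has 1 to 10 rows; each row is the pose to reach, as a shift and turn from the pose commanded when the call began, along the tool's axes at that moment; what a row does not reach only later rows make up. A row lasts 1/12 s, in which the tool goes at most 41.7 mm and 7.16 degrees, less where a joint would pass 70% of its speed; a pose out of reach is approached as far as the arm can. A call with a gripper value outside its range is refused whole. The fingers move at their own pace and stop on an object; FORCE is the grip in N (left out, the last holds). Time passes only in rows, so rows that repeat a pose let the fingers close. It gives the time, the measured TCP pose, the force and the opening at its end, in the units of the state.
- bot.get_state(): the state, without advancing time (a new reading comes with each control period).
- bot.grab_frame(name): name is "side" or "top" or "wrist"; returns a dict with "image" (420x560x3 uint8, red, green, blue), "fovy" (degrees; the focal length in pixels is half the picture's height over the tangent of half this angle, whatever the lens; pixels are square), "cx", "cy" (the principal point, pixels), "origin" and "orientation" of the camera in the world; the wrist camera has in their place "T_tool_cam" (4x4, takes a point from camera to tool coordinates, whose origin is the TCP and whose axes are the tool frame's). Camera axes: x right, y down, z forward; pixel columns grow to the right and rows downward; lengths in m; the calibration is good to about 2 mm. A picture is of the moment at which its call begins: read the wrist's pose just before it. There is no depth.
- bot.sign_off(): hands the job in, once; it reports no verdict.
The state is a dict: "time": time; "joint_pos": joint angles; "qvel": joint speeds; "tau": joint torques, N m; "position": TCP position; "tool_rot": TCP orientation; "contact_force": force on the tool from outside, world axes, zero at the start; "moment": the same for the moment, N m; "grip_width": finger opening in m.
Only numpy, scipy, OpenCV 4.12 (cv2) and the standard library are available. Lean on these libraries where they do the work, as an engineer would, in place of code of your own. Each camera call takes 0.05 s, during which the arm holds its last target.

## Working session

There is one attempt and no reset: what is moved stays moved. The work goes in short steps, Python scripts to look and compute and a shell command to move; the robot and the scene stay as the last step left them, time stands still between calls to the robot, and variables do not carry over. Pictures are saved under pics/ and viewed, and the job is handed in when it is done.

```bash
mkdir -p pics; ls; python3 - <<'E'
from station import bot
import cv2,json
s=bot.get_state(); print(s)
for n in ("top","side","wrist"):
    f=bot.grab_frame(n); im=f.pop("image"); print(n,f)
    cv2.imwrite(f"pics/{n}0.png",im[:,:,::-1])
E
```

```text
pics
{'time': 0.0, 'joint_pos': array([-1.37433117e+00,  1.81524799e-01,  1.60802242e+00, -2.96507066e-05,
        1.35381224e+00, -2.06339667e-01]), 'qvel': array([ 6.66574166e-04,  2.21655736e-04, -2.83901801e-05, -6.55141857e-04,
        1.08288266e-03, -9.11318638e-04]), 'tau': array([-2.64690374e-03, -4.33861113e+01, -3.41856837e+01,  7.01194466e-02,
        3.82967200e-02, -1.23743466e-04]), 'position': array([ 0.22527681, -0.52843318,  0.23781232]), 'tool_rot': array([-0.58947964,  0.39031645, -0.38942287,  0.59035299]), 'contact_force': array([-0.38766365, -0.21685796, -0.09907147]), 'moment': array([ 0.03058275, -0.02153398,  0.04130619]), 'grip_width': 0.08832059849979498}
top {'fovy': 50.88096189799431, 'cx': 282.3282687452317, 'cy': 205.27490774829926, 'origin': array([0.43378444, 0.01771642, 1.04819776]), 'orientation': array([ 0.71527744, -0.69635219,  0.04510513, -0.03791218])}
side {'fovy': 42.46178231411627, 'cx': 280.9342181057082, 'cy': 211.91146027291848, 'origin': array([0.42554635, 0.71002909, 0.89810334]), 'orientation': array([-0.09196063,  0.9381497 , -0.33138634,  0.04001835])}
wrist {'fovy': 67.95669517727927, 'cx': 280.20726255988285, 'cy': 214.28480771124583, 'T_tool_cam': array([[ 9.99999670e-01, -3.14488283e-04,  7.48474597e-04,
        -9.72657005e-04],
       [-8.05641608e-04, -2.70510262e-01,  9.62716754e-01,
        -1.46100002e-01],
       [-1.00293079e-04, -9.62717040e-01, -2.70510427e-01,
         6.85011342e-02],
       [ 0.00000000e+00,  0.00000000e+00,  0.00000000e+00,
         1.00000000e+00]])}
```

View pics/top0.png

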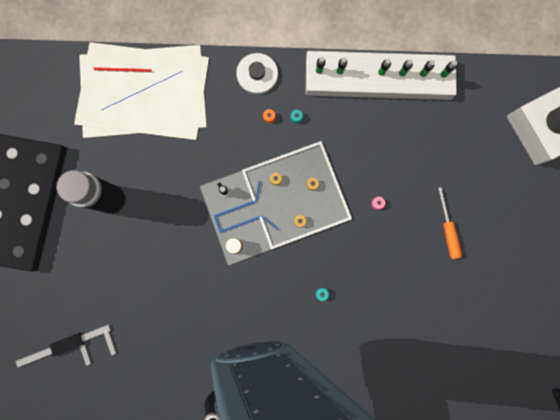

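View pics/side0.png

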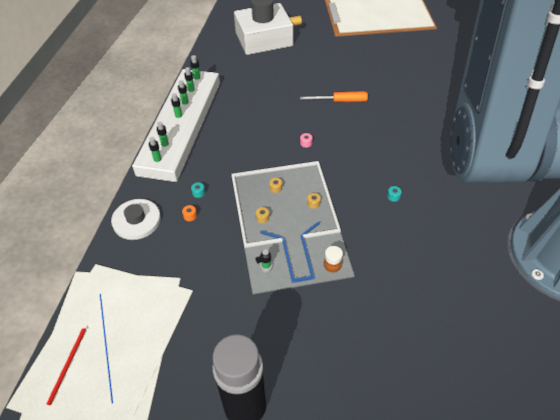

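View pics/wrist0.png

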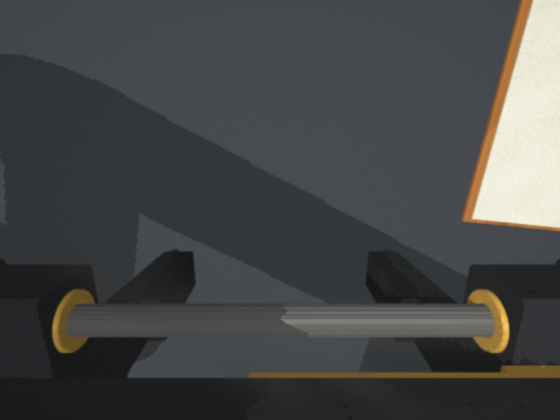

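The top view shows the tray at about (275,200) with its slot to the left, the three brass slugs near (276,179), (313,184) and (300,221), and coloured look-alikes outside the tray. I'll enlarge both fixed views.

```bash
cat > h.py <<'E'
import numpy as np,cv2
from station import bot
from scipy.spatial.transform import Rotation as R
def ray(f,u,v):
    F=f["image"].shape[0]/2/np.tan(np.radians(f["fovy"])/2)
    d=R.from_quat(f["orientation"]).apply([(u-f["cx"])/F,(v-f["cy"])/F,1]); return np.array(f["origin"]),d
def at(f,u,v,z):
    o,d=ray(f,u,v); return o+d*(z-o[2])/d[2]
def crop(f,x0,y0,x1,y1,k,name):
    im=f["image"][y0:y1,x0:x1,::-1]; cv2.imwrite("pics/"+name,cv2.resize(im,None,fx=k,fy=k,interpolation=cv2.INTER_CUBIC))
E
python3 - <<'E'
from h import *
crop(bot.grab_frame("top"),195,135,355,270,5-0.0,"topc.png")
crop(bot.grab_frame("side"),225,155,360,295,4.2,"sidec.png")
E
```

```text
(no output)
```

View pics/topc.png

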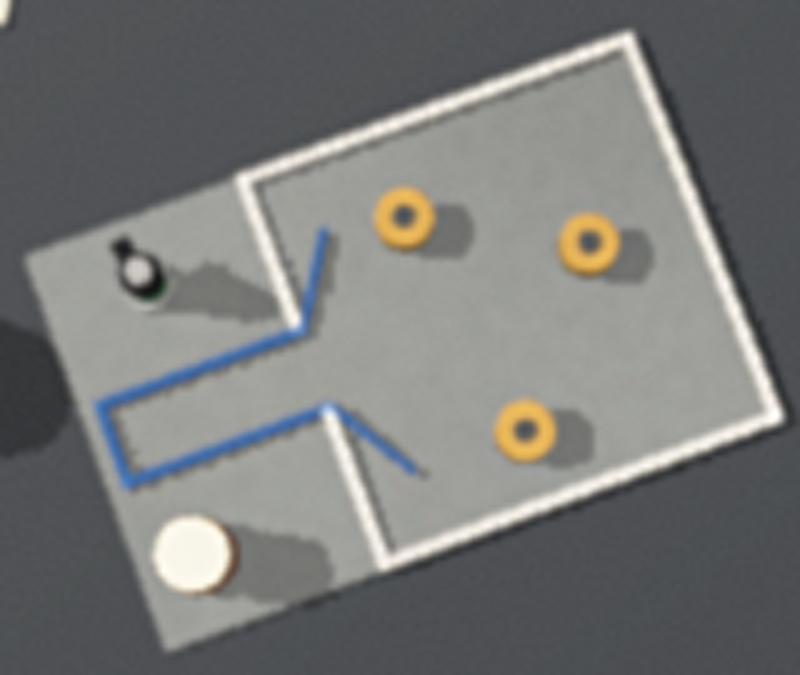

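View pics/sidec.png

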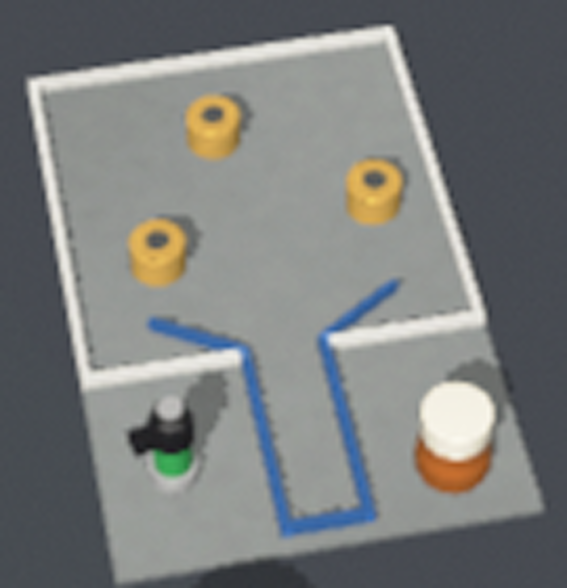

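```bash
cat > m.py <<'E'
from h import *
ft=bot.grab_frame("top"); fs=bot.grab_frame("side")
T=lambda x,y,z: at(ft,195+(x+.5)/5-.5,135+(y+.5)/5-.5,z)[:2]
S=lambda x,y,z: at(fs,225+(x+.5)/4.2-.5,155+(y+.5)/4.2-.5,z)[:2]
m=[];w=[]
for (p,q) in [((632,33),(100,-197)),((783,415),(-100,-197)),((258,188),(95,0)),((392,553),(-95,0)),((625,52),(95,-192)),((770,408),(-95,-192))]:
    w.append(T(*p,.010));m.append(q)
wS=[S(28,80,.010),S(392,28,.010)];mS=[(100,-197),(-100,-197)]
def fit(m,w):
    m=np.array(m)/1e3;w=np.array(w);mc,wc=m.mean(0),w.mean(0)
    a=np.arctan2(np.sum((m-mc)[:,0]*(w-wc)[:,1]-(m-mc)[:,1]*(w-wc)[:,0]),np.sum((m-mc)*(w-wc)))
    Rm=np.array([[np.cos(a),-np.sin(a)],[np.sin(a),np.cos(a)]]); t=wc-Rm@mc
    print("yaw",np.degrees(a),"gate",t); print(np.round(((w-t)@Rm-m)*1e3,1)); return Rm,t
Rm,t=fit(m,w)
tr=lambda p:np.round((np.asarray(p)-t)@Rm*1e3,1)
print("side corners",tr(wS))
print("deck T",tr([T(25,257,.004),T(165,650,.004)]),"S",tr([S(118,583,.004),S(545,510,.004)]))
print("gate corners T",tr([T(301,330,.01),T(328,408,.01),T(98,403,.01),T(128,487,.01)]))
print("S", tr([S(245,353,.01),S(325,340,.01),S(285,532,.01),S(375,517,.01)]))
for a,b in [((404,216),(157,240)),((590,241),(213,114)),((526,430),(374,179))]:
    print("slug",T(*a,.024),tr(T(*a,.024)),S(*b,.024),tr(S(*b,.024)))
print("jar",tr(T(193,553,.049)),"inj",tr(T(140,272,.058)))
print(bot.get_state()["time"])
E
python3 m.py
```

```text
yaw 22.39249246437017 gate [0.54747546 0.06389227]
[[-0.5 -0.1]
 [ 2.   0.8]
 [-2.8 -2.1]
 [ 2.1 -0.4]
 [-3.   1.5]
 [ 2.3  0.3]]
side corners [[  98.  -195.4]
 [-101.4 -193.7]]
deck T [[101.5 113.5]
 [-97.2 114.9]] S [[  99.   115.4]
 [-100.3  116.2]]
gate corners T [[ 20.9   2.6]
 [-18.4   3.7]
 [ 22.4 104.1]
 [-19.9 104.5]]
S [[ 18.9   5. ]
 [-20.7   5.1]
 [ 20.4 107.7]
 [-21.6 108. ]]
slug [0.61941783 0.02686292] [ 52.4 -61.6] [0.6173654  0.02598523] [ 50.2 -61.7]
slug [ 0.60996353 -0.06093113] [  10.2 -139.2] [ 0.60737449 -0.06159075] [   7.6 -138.8]
slug [ 0.519999   -0.03273253] [-62.2 -78.9] [ 0.51820521 -0.03341652] [-64.1 -78.8]
jar [-62.1  83.4] inj [65.  61.4]
0.35
```

```bash
cat > g.py <<'E'
import sys
from h import *
A=np.radians(22.39); Rt=R.from_euler('z',A); G=np.array([.5470,.0637,0])
def st():
    s=bot.get_state(); r=R.from_quat(s["tool_rot"]); M=Rt.inv()*r
    p=Rt.inv().apply(s["position"]-G)*1e3; return s,p,M,r
def show():
    s,p,M,r=st()
    print("t %.2f tray xy %.1f %.1f z %.1f grip %.1f F %s"%(s["time"],p[0],p[1],s["position"][2]*1e3,s["grip_width"]*1e3,np.round(s["contact_force"],1)))
    m=M.as_matrix(); print("toolx in tray",m[:,0].round(3),"toolz",m[:,2].round(3),"q",s["joint_pos"].round(2))
def to(x,y,z,th=0,sg=1):
    # th: push direction clockwise-from-+y toward +x, deg; tool z sign sg faces push direction
    s,p,M,r=st(); d=np.array([x-p[0],y-p[1],z-s["position"][2]*1e3])
    sh=M.inv().apply(d)
    t=np.radians(th); want=sg*np.array([np.sin(t),np.cos(t),0]); w=M.inv().apply(want)
    print("to",x,y,z,"shift mm",sh.round(1),"turn rad %.3f"%np.arctan2(w[0],w[2]))
if __name__=="__main__":
    show()
    for a in sys.argv[1:]: to(*[float(v) for v in a.split(",")])
E
python3 g.py 0,-190,60,0,1 0,-190,60,0,-1
```

```text
t 0.35 tray xy -523.1 -425.4 z 238.5 grip 88.0 F [-0.3  0.5 -0. ]
toolx in tray [ 0.012 -1.    -0.   ] toolz [1.    0.012 0.   ] q [-1.37  0.18  1.61 -0.    1.35 -0.21]
to 0.0 -190.0 60.0 shift mm [-229.   178.6  525.9] turn rad -1.559
to 0.0 -190.0 60.0 shift mm [-229.   178.6  525.9] turn rad 1.583
```

```bash
python3 -m creep '[[0.016,[-0.229,0.10,0.526],-1.559],[0.016,[-0.229,0.10,0.526],-1.559],[0.016,[-0.229,0.10,0.526],-1.559],[0.016,[-0.229,0.10,0.526],-1.559],[0.016,[-0.229,0.10,0.526],-1.559],[0.016,[-0.229,0.10,0.526],-1.559],[0.016,[-0.229,0.10,0.526],-1.559],[0.016,[-0.229,0.10,0.526],-1.559],[0.016,[-0.229,0.10,0.526],-1.559],[0.016,[-0.229,0.10,0.526],-1.559]]' 10; python3 g.py 8,-176,60 8,-176,13
```

```text
time: 1.18
position: [0.5086, -0.229, 0.1671]
tool_rot: [0.707, 0.031, -0.031, -0.706]
contact_force: [0.5, -0.3, 0.3]
grip_width: 0.0234
t 1.18 tray xy -147.0 -256.0 z 167.1 grip 23.4 F [ 0.5 -0.3  0.3]
toolx in tray [ 0.955 -0.298  0.   ] toolz [ 0.298  0.955 -0.   ] q [-0.64  0.22  1.72 -0.    1.21 -0.72]
to 8.0 -176.0 60.0 shift mm [124.  107.1 122.6] turn rad -0.303
to 8.0 -176.0 13.0 shift mm [124.  154.1 122.6] turn rad -0.303
```

```bash
python3 -m creep '[[0.016,[0.124,0.107,0.123],-0.303],[0.016,[0.124,0.107,0.123],-0.303],[0.016,[0.124,0.107,0.123],-0.303],[0.016,[0.124,0.107,0.123],-0.303],[0.016,[0.124,0.107,0.123],-0.303],[0.016,[0.124,0.107,0.123],-0.303],[0.016,[0.124,0.107,0.123],-0.303],[0.016,[0.124,0.107,0.123],-0.303]]'; python3 g.py 8,-176,60 8,-176,14
python3 - <<'E'
from h import *
f=bot.grab_frame("side");crop(f,200,100,380,295,3,"s1.png")
f=bot.grab_frame("wrist");cv2.imwrite("pics/w1.png",f["image"][:,:,::-1])
E
```

```text
time: 1.85
position: [0.6209, -0.0981, 0.0602]
tool_rot: [0.694, 0.135, -0.136, -0.694]
contact_force: [0.6, -0.1, 0.8]
grip_width: 0.0156
t 1.85 tray xy 6.7 -177.8 z 60.2 grip 15.6 F [ 0.6 -0.1  0.8]
toolx in tray [ 1.    -0.005 -0.   ] toolz [ 0.005  1.    -0.   ] q [-0.35  0.5   1.58 -0.    1.06 -0.73]
to 8.0 -176.0 60.0 shift mm [1.3 0.2 1.8] turn rad -0.005
to 8.0 -176.0 14.0 shift mm [ 1.3 46.2  1.8] turn rad -0.005
```

View pics/s1.png

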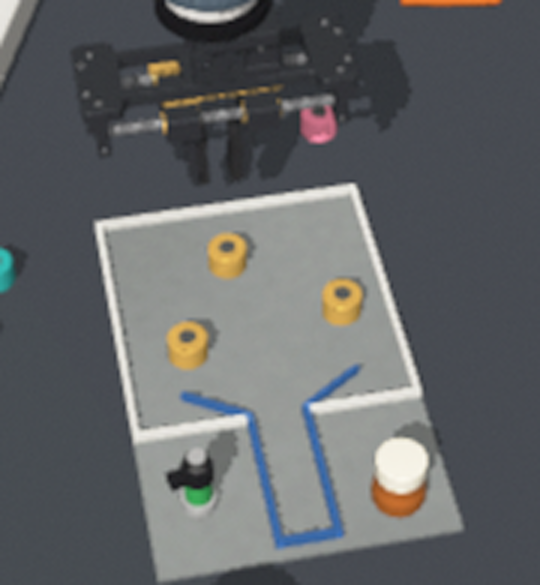

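View pics/w1.png

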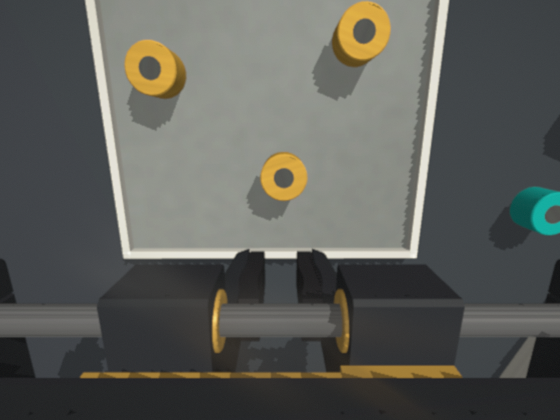

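The wrist view shows the near slug's spot at (284,178), almost centred between the fingertips. I'll check it against the fixed cameras using the wrist calibration.

```bash
cat > w.py <<'E'
from g import *
def wpt(f,s,u,v,z):
    F=210/np.tan(np.radians(f["fovy"])/2); T=f["T_tool_cam"]; r=R.from_quat(s["tool_rot"])
    d=r.apply(T[:3,:3]@[(u-f["cx"])/F,(v-f["cy"])/F,1]); o=s["position"]+r.apply(T[:3,3])
    p=o+d*(z-o[2])/d[2]; return (Rt.inv().apply(p-G)*1e3)[:2].round(1)
if __name__=="__main__":
    s=bot.get_state(); f=bot.grab_frame("wrist")
    for u,v,z in [(284,178,.024),(363,30,.024),(149,68,.024),(415,253,.01),(125,255,.01)]: print(wpt(f,s,u,v,z))
E
python3 w.py
```

```text
[   8.2 -138.1]
[ 49.9 -60.3]
[-64.5 -77.8]
[  97.5 -192.4]
[-100.5 -192.5]
```

```bash
python3 -m creep '[[0.016,[0.001,0.024,0.001],0],[0.016,[0.001,0.046,0.001],0],[0.016,[0.001,0.046,0.001],0],[0.016,[0.001,0.046,0.001],0]]'; python3 g.py 8,-160,14 0,-60,14
python3 - <<'E'
from h import *
f=bot.grab_frame("side");crop(f,200,100,380,295,3,"s2.png")
f=bot.grab_frame("wrist");cv2.imwrite("pics/w2.png",f["image"][:,:,::-1])
E
```

```text
time: 2.33
position: [0.6205, -0.0974, 0.0141]
tool_rot: [-0.694, -0.134, 0.135, 0.694]
contact_force: [-0.3, -0.4, -0.5]
grip_width: 0.0165
t 2.33 tray xy 6.6 -176.9 z 14.1 grip 16.5 F [-0.3 -0.4 -0.5]
toolx in tray [ 1.    -0.007 -0.001] toolz [0.007 1.    0.001] q [-0.34  0.57  1.59 -0.    0.98 -0.73]
to 8.0 -160.0 14.0 shift mm [ 1.3  0.1 16.9] turn rad -0.007
to 0.0 -60.0 14.0 shift mm [ -7.4   0.2 116.9] turn rad -0.007
```

View pics/s2.png

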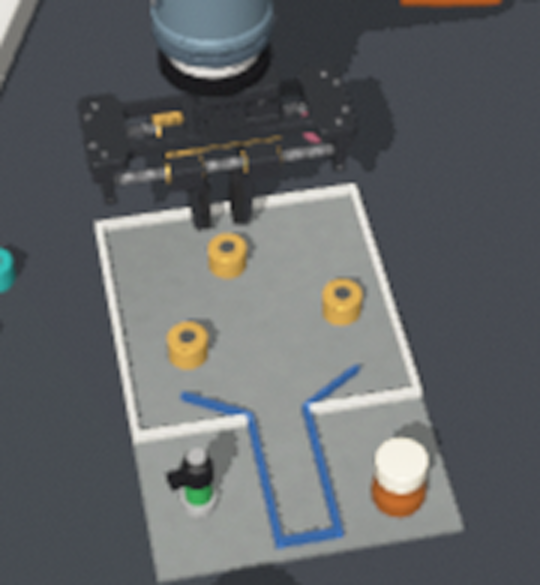

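View pics/w2.png

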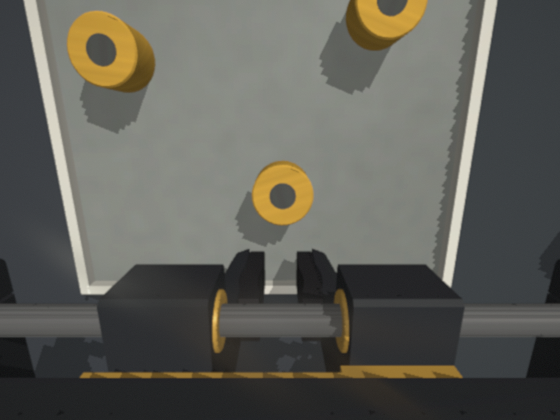

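Fingers sit over the rear wall with slug (283,195) centred ahead of them. I'll push now.

```bash
python3 -m creep '[[0.016,[0.001,0,0.008],0],[0.016,[0.001,0,0.014],0],[0.016,[0.001,0,0.019],0],[0.016,[0.001,0,0.025],0],[0.016,[0.000,0,0.032],0],[0.016,[-0.001,0,0.040],0],[0.016,[-0.002,0,0.048],0],[0.016,[-0.003,0,0.056],0],[0.016,[-0.004,0,0.062],0],[0.016,[-0.004,0,0.066],0]]'; cat > look.py <<'E'
from h import *
import sys
f=bot.grab_frame("wrist");cv2.imwrite("pics/"+sys.argv[1]+".png",f["image"][:,:,::-1])
E
python3 g.py 0,-60,14; python3 look.py w3
```

```text
time: 3.27
position: [0.5924, -0.0361, 0.0141]
tool_rot: [-0.694, -0.135, 0.136, 0.694]
contact_force: [-0.3, -1.9, 1.5]
grip_width: 0.0157
t 3.27 tray xy 3.9 -109.6 z 14.1 grip 15.7 F [-0.3 -1.9  1.5]
toolx in tray [ 1.    -0.005 -0.   ] toolz [0.005 1.    0.   ] q [-0.26  0.51  1.68 -0.    0.95 -0.65]
to 0.0 -60.0 14.0 shift mm [-4.2  0.2 49.6] turn rad -0.005
```

View pics/w3.png

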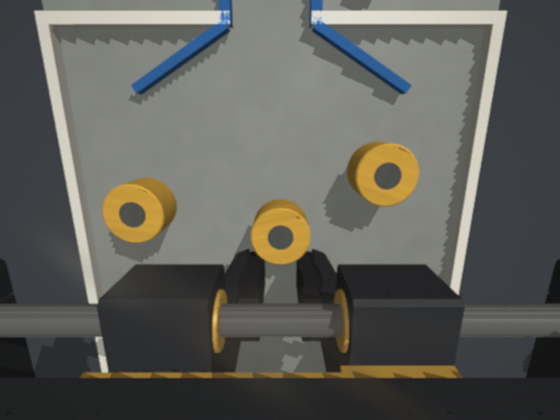

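The slug is nestled at (281,237); the gate edges are near columns 232 and 311 at row 20. I'll measure the gate centreline relative to the tool.

```bash
python3 - <<'E'
from w import *
s=bot.get_state(); f=bot.grab_frame("wrist")
crop(f,120,0,430,130,2.5,"c3.png")
for u,v,z in [(231,22,.01),(313,22,.01),(281,237,.024),(40,18,.01),(502,18,.01),(387,175,.024),(132,214,.024)]: print(wpt(f,s,u,v,z))
E
```

```text
[-17.3   4.2]
[17.7  4. ]
[  3.6 -88.1]
[-98.7   6.2]
[97.9  5.1]
[ 50.1 -59.6]
[-64.  -76.8]
```

View pics/c3.png

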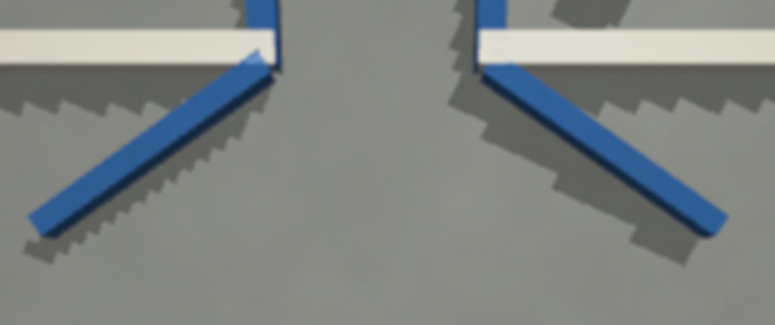

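```bash
python3 -m creep '[[0.016,[-0.001,0,0.006],0],[0.016,[-0.002,0,0.014],0],[0.016,[-0.003,0,0.022],0],[0.016,[-0.004,0,0.030],0],[0.016,[-0.004,0,0.038],0],[0.016,[-0.004,0,0.046],0],[0.016,[-0.004,0,0.054],0],[0.016,[-0.004,0,0.060],0],[0.016,[-0.004,0,0.064],0],[0.016,[-0.004,0,0.066],0]]'; 
python3 g.py 0,59,14; python3 look.py w4
```

```text
time: 4.2
position: [0.5642, 0.0234, 0.0141]
tool_rot: [-0.694, -0.135, 0.136, 0.694]
contact_force: [-0.4, -0.9, 0.1]
grip_width: 0.0161
t 4.20 tray xy 0.5 -43.8 z 14.1 grip 16.1 F [-0.4 -0.9  0.1]
toolx in tray [ 1.    -0.005 -0.   ] toolz [0.005 1.    0.   ] q [-0.17  0.46  1.76  0.    0.92 -0.55]
to 0.0 59.0 14.0 shift mm [-1.000e+00  1.000e-01  1.028e+02] turn rad -0.005
```

View pics/w4.png

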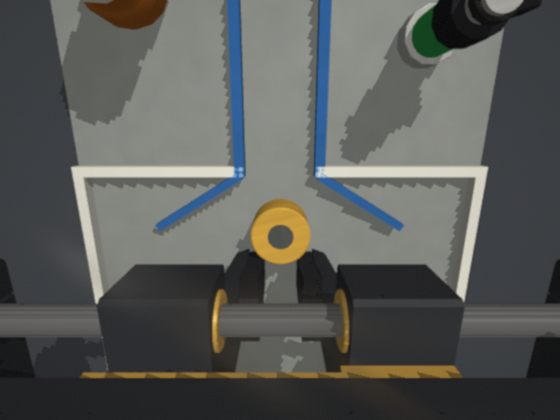

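The slug (281,233) is on the slot's centreline. I'll push it through.

```bash
python3 -m creep '[[0.016,[-0.001,0,0.006],0],[0.016,[-0.001,0,0.013],0],[0.016,[-0.001,0,0.020],0],[0.016,[-0.001,0,0.027],0],[0.016,[-0.001,0,0.034],0],[0.016,[-0.001,0,0.041],0],[0.016,[-0.001,0,0.048],0],[0.016,[-0.001,0,0.054],0],[0.016,[-0.001,0,0.058],0],[0.016,[-0.001,0,0.060],0]]'; 
python3 g.py 0,59,14; python3 look.py w5
```

```text
time: 5.08
position: [0.5408, 0.0786, 0.0142]
tool_rot: [-0.694, -0.135, 0.136, 0.694]
contact_force: [0.5, -0.6, 0.1]
grip_width: 0.0161
t 5.08 tray xy -0.1 16.1 z 14.2 grip 16.1 F [ 0.5 -0.6  0.1]
toolx in tray [ 1.    -0.005 -0.   ] toolz [0.005 1.    0.   ] q [-0.07  0.43  1.81  0.    0.9  -0.46]
to 0.0 59.0 14.0 shift mm [-0.1  0.2 42.9] turn rad -0.005
```

View pics/w5.png

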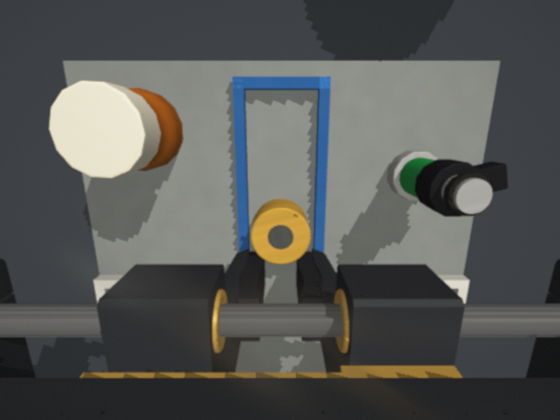

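```bash
python3 -m creep '[[0.016,[0,0,0.006],0],[0.016,[0,0,0.013],0],[0.016,[0,0,0.020],0],[0.016,[0,0,0.027],0],[0.016,[0,0,0.033],0],[0.016,[0,0,0.038],0],[0.016,[0,0,0.042],0],[0.016,[0,0,0.043],0],[0.016,[0,0,0.043],0]]'; 
python3 g.py; python3 look.py w6
```

```text
time: 5.88
position: [0.5247, 0.1181, 0.0142]
tool_rot: [-0.694, -0.135, 0.136, 0.694]
contact_force: [0.1, -0.6, 0.5]
grip_width: 0.0162
t 5.88 tray xy 0.1 58.8 z 14.2 grip 16.2 F [ 0.1 -0.6  0.5]
toolx in tray [ 1.    -0.005 -0.   ] toolz [0.005 1.    0.   ] q [ 0.    0.42  1.83  0.    0.89 -0.39]
```

View pics/w6.png

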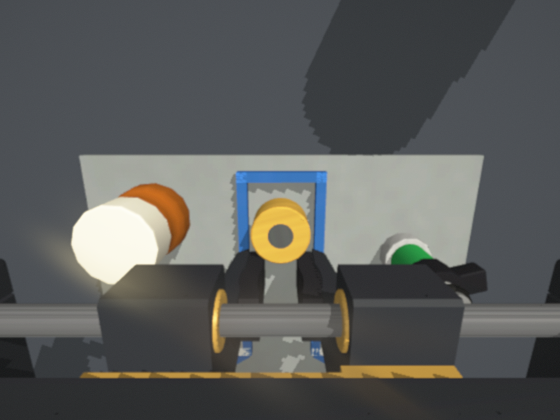

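Slug 1 stands well inside the slot, at about y = 80 mm. I'll back off, rise and go to the +x slug.

```bash
python3 g.py 82,-70,60,-72; python3 -m creep '[[0.016,[0,0,-0.015],0],[0.016,[0,0,-0.030],0],[0.016,[0,-0.030,-0.035],0],[0.016,[0,-0.046,-0.060],0],[0.016,[0.03,-0.046,-0.090],0],[0.016,[0.06,-0.046,-0.12],0],[0.016,[0.082,-0.046,-0.128],0],[0.016,[0.082,-0.046,-0.128],0],[0.016,[0.082,-0.046,-0.128],0]]'; 
python3 g.py 82,-70,60,-72;  python3 look.py w7
```

```text
t 5.93 tray xy 0.1 58.6 z 14.2 grip 16.0 F [0.6 0.6 0.4]
toolx in tray [ 1.    -0.006 -0.   ] toolz [0.006 1.    0.   ] q [ 0.    0.42  1.83  0.    0.89 -0.39]
to 82.0 -70.0 60.0 shift mm [  82.6  -45.9 -128.1] turn rad -1.262
time: 6.68
position: [0.6496, 0.0292, 0.0597]
tool_rot: [-0.694, -0.135, 0.135, 0.694]
contact_force: [-0.3, 0.3, -0.5]
grip_width: 0.0159
t 6.68 tray xy 81.7 -71.0 z 59.7 grip 15.9 F [-0.3  0.3 -0.5]
toolx in tray [ 1.    -0.007 -0.   ] toolz [0.007 1.    0.   ] q [-0.14  0.54  1.52  0.    1.08 -0.52]
to 82.0 -70.0 60.0 shift mm [ 0.3 -0.3  1. ] turn rad -1.263
```

View pics/w7.png

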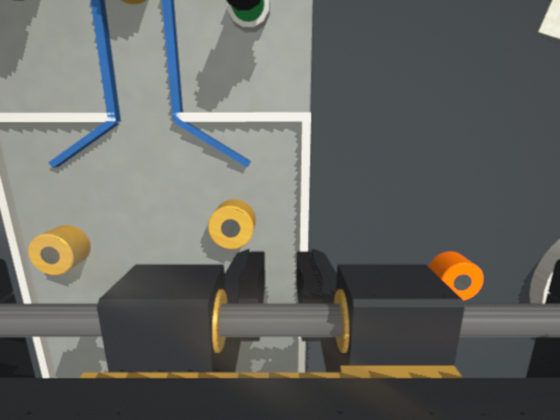

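Slug A is at (231,228), untouched. I'll turn to face it.

```bash
python3 -m creep '[[0.016,[0,0,0],-1.263],[0.016,[0,0,0],-1.263],[0.016,[0,0,0],-1.263],[0.016,[0,0,0],-1.263],[0.016,[0,0,0],-1.263],[0.016,[0,0,0],-1.263],[0.016,[0,0,0],-1.263],[0.016,[0,0,0],-1.263],[0.016,[0,0,0],-1.263],[0.016,[0,0,0],-1.263]]'; python3 -m creep '[[0.016,[0,0,0],0],[0.016,[0,0,0],0],[0.016,[0,0,0],0]]'
python3 g.py 82,-70,14,-72;  python3 look.py w8
```

```text
time: 7.57
position: [0.6472, 0.0306, 0.0598]
tool_rot: [-0.481, -0.517, 0.518, 0.482]
contact_force: [0.3, -0.0, 0.2]
grip_width: 0.0159
time: 7.82
position: [0.6482, 0.0302, 0.0601]
tool_rot: [-0.484, -0.515, 0.515, 0.485]
contact_force: [-0.3, 0.2, -0.5]
grip_width: 0.0159
t 7.82 tray xy 80.8 -69.5 z 60.1 grip 15.9 F [-0.3  0.2 -0.5]
toolx in tray [0.324 0.946 0.   ] toolz [-0.946  0.324  0.001] q [-0.14  0.54  1.52  0.    1.08 -1.77]
to 82.0 -70.0 14.0 shift mm [-0.1 46.1 -1.3] turn rad -0.016
```

View pics/w8.png

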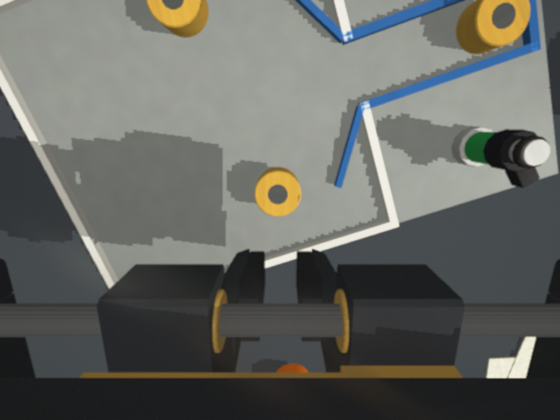

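```bash
python3 -m creep '[[0.016,[-0.001,0.023,-0.002],0],[0.016,[-0.001,0.046,-0.002],0],[0.016,[-0.001,0.046,0],0],[0.016,[-0.001,0.046,0.006],0],[0.016,[-0.001,0.046,0.012],0],[0.016,[-0.001,0.046,0.018],0],[0.016,[-0.001,0.046,0.025],0],[0.016,[-0.001,0.046,0.032],0],[0.016,[-0.001,0.046,0.038],0],[0.016,[-0.001,0.046,0.041],0]]'
python3 g.py 20,-50,14,-72;  python3 look.py w9
```

```text
time: 8.7
position: [0.6073, 0.0263, 0.0146]
tool_rot: [0.484, 0.516, -0.516, -0.484]
contact_force: [1.2, 0.3, 0.0]
grip_width: 0.016
t 8.70 tray xy 41.5 -57.6 z 14.6 grip 16.0 F [1.2 0.3 0. ]
toolx in tray [ 0.321  0.947 -0.   ] toolz [-0.947  0.321 -0.   ] q [-0.15  0.53  1.65  0.    0.96 -1.79]
to 20.0 -50.0 14.0 shift mm [ 0.3  0.6 22.8] turn rad -0.013
```

View pics/w9.png

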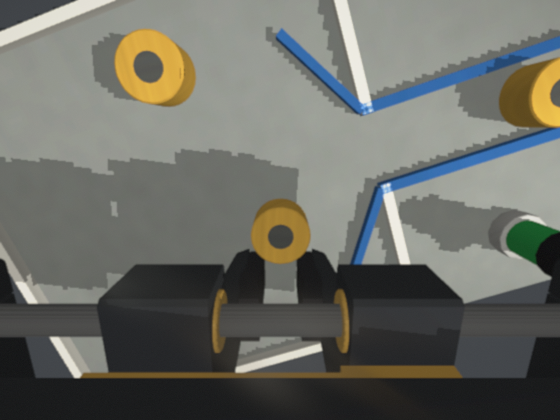

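```bash
python3 -m creep '[[0.016,[0,0,0.006],0],[0.016,[0,0,0.012],0],[0.016,[0,0,0.017],0],[0.016,[0,0,0.020],0],[0.016,[0,0,0.0215],0],[0.016,[0,0,0.0215],0],[0.016,[0,0,0.008],0],[0.016,[0,-0.020,0],0],[0.016,[0,-0.046,0],0],[0.016,[0,-0.046,0],0]]'
python3 g.py 0,-85,60;  python3 look.py w10
```

```text
time: 9.58
position: [0.6114, 0.0259, 0.0645]
tool_rot: [0.486, 0.517, -0.515, -0.482]
contact_force: [1.1, -0.5, 0.6]
grip_width: 0.016
t 9.58 tray xy 45.1 -59.5 z 64.5 grip 16.0 F [ 1.1 -0.5  0.6]
toolx in tray [ 0.321  0.947 -0.001] toolz [-0.947  0.321 -0.006] q [-0.15  0.46  1.63 -0.    1.04 -1.79]
to 0.0 -85.0 60.0 shift mm [-38.7   4.3  34.6] turn rad 1.244
```

View pics/w10.png

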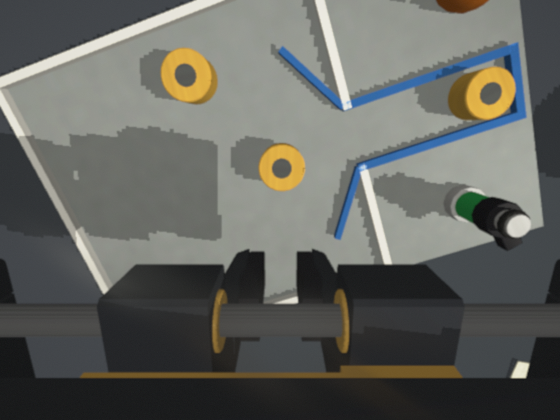

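```bash
python3 - <<'E'
from w import *
s=bot.get_state(); f=bot.grab_frame("wrist")
for u,v,z in [(282,168,.024),(186,75,.024),(491,93,.024)]: print(wpt(f,s,u,v,z))
E
python3 -m creep '[[0.016,[-0.039,0.004,0.035],1.244],[0.016,[-0.039,0.004,0.035],1.244],[0.016,[-0.039,0.004,0.035],1.244],[0.016,[-0.039,0.004,0.035],1.244],[0.016,[-0.039,0.004,0.035],1.244],[0.016,[-0.039,0.004,0.035],1.244],[0.016,[-0.039,0.004,0.035],1.244],[0.016,[-0.039,0.004,0.035],1.244],[0.016,[-0.039,0.004,0.035],1.244],[0.016,[-0.039,0.004,0.035],1.244]]'
python3 g.py 0,-85,60
```

```text
[  0.3 -42.5]
[-64.6 -76. ]
[-1.9 80.3]
time: 10.52
position: [0.5741, -0.0146, 0.0544]
tool_rot: [-0.694, -0.134, 0.136, 0.695]
contact_force: [0.4, -0.7, -0.0]
grip_width: 0.0162
t 10.52 tray xy -4.8 -82.7 z 54.4 grip 16.2 F [ 0.4 -0.7 -0. ]
toolx in tray [ 1.    -0.006 -0.003] toolz [0.006 1.    0.002] q [-0.23  0.41  1.73 -0.    1.01 -0.62]
to 0.0 -85.0 60.0 shift mm [ 4.8 -5.6 -2.2] turn rad -0.006
```

```bash
python3 -m creep '[[0.016,[0.005,0.010,0],0],[0.016,[0.005,0.040,0],0],[0.016,[0.005,0.040,0],0],[0.016,[0.005,0.040,0],0],[0.016,[0.005,0.040,0.006],0]]'
python3 g.py 0,29,14;  python3 look.py w11
```

```text
time: 10.93
position: [0.5779, -0.0079, 0.0158]
tool_rot: [-0.694, -0.137, 0.138, 0.694]
contact_force: [-0.5, -0.6, 1.0]
grip_width: 0.0161
t 10.93 tray xy 1.3 -77.9 z 15.8 grip 16.1 F [-0.5 -0.6  1. ]
toolx in tray [ 1.     0.001 -0.001] toolz [-0.001  1.     0.   ] q [-0.22  0.48  1.73 -0.    0.94 -0.61]
to 0.0 29.0 14.0 shift mm [ -1.2   1.9 106.9] turn rad 0.001
```

View pics/w11.png

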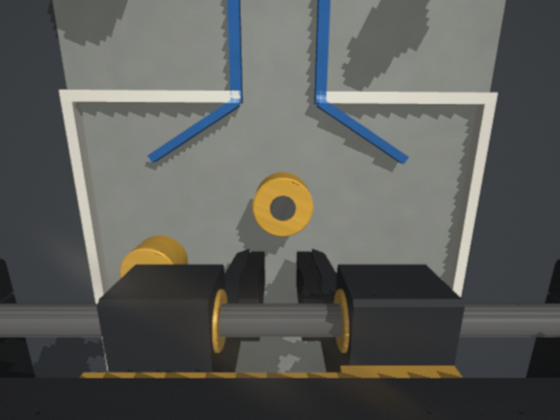

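Aligned, with the slug at (283,208) and the gate centred at column 280. I'll push.

```bash
python3 -m creep '[[0.016,[-0.001,0.001,0.005],0],[0.016,[-0.001,0.001,0.010],0],[0.016,[-0.001,0.001,0.015],0],[0.016,[-0.001,0.001,0.021],0],[0.016,[-0.001,0.001,0.028],0],[0.016,[-0.001,0.001,0.035],0],[0.016,[-0.001,0.001,0.042],0],[0.016,[-0.001,0.001,0.049],0],[0.016,[-0.001,0.001,0.055],0],[0.016,[-0.001,0.001,0.058],0]]'
python3 g.py 0,29,14;  python3 look.py w12
```

```text
time: 11.82
position: [0.5547, 0.0467, 0.0152]
tool_rot: [-0.694, -0.138, 0.138, 0.694]
contact_force: [0.7, -3.2, 2.3]
grip_width: 0.016
t 11.82 tray xy 0.6 -18.6 z 15.2 grip 16.0 F [ 0.7 -3.2  2.3]
toolx in tray [1.    0.001 0.   ] toolz [-0.001  1.     0.   ] q [-0.13  0.45  1.78  0.    0.91 -0.52]
to 0.0 29.0 14.0 shift mm [-0.6  1.2 47.6] turn rad 0.001
```

View pics/w12.png

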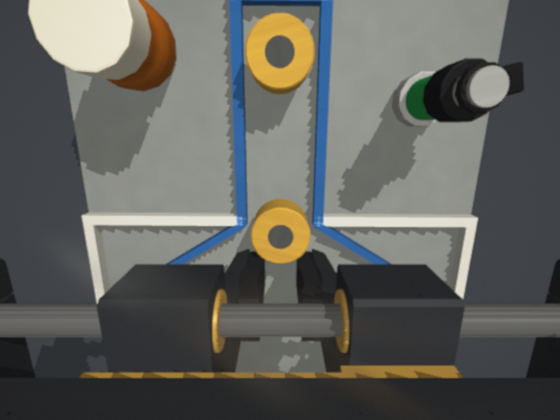

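```bash
python3 -m creep '[[0.016,[0,0,0.006],0],[0.016,[0,0,0.013],0],[0.016,[0,0,0.020],0],[0.016,[0,0,0.027],0],[0.016,[0,0,0.034],0],[0.016,[0,0,0.040],0],[0.016,[0,0,0.045],0],[0.016,[0,0,0.048],0],[0.016,[0,0,0.048],0]]'
python3 g.py 0,29,14;  python3 look.py w13
```

```text
time: 12.62
position: [0.5362, 0.091, 0.0151]
tool_rot: [-0.693, -0.137, 0.138, 0.694]
contact_force: [0.3, 0.1, 0.0]
grip_width: 0.0161
t 12.62 tray xy 0.4 29.3 z 15.1 grip 16.1 F [0.3 0.1 0. ]
toolx in tray [ 1.     0.001 -0.   ] toolz [-0.001  1.     0.   ] q [-0.05  0.42  1.82  0.    0.9  -0.44]
to 0.0 29.0 14.0 shift mm [-0.4  1.1 -0.3] turn rad 0.001
```

View pics/w13.png

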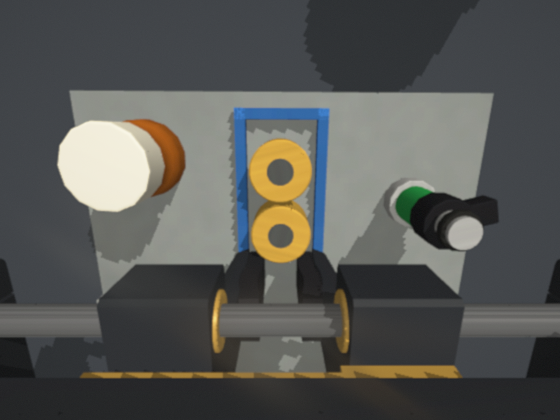

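Two slugs are in single file at (280,172) and (281,235). Now for the third slug.

```bash
python3 -m creep '[[0.016,[0,0,-0.015],0],[0.016,[0,0,-0.030],0],[0.016,[0,-0.030,-0.035],0],[0.016,[0,-0.045,-0.060],0],[0.016,[-0.03,-0.045,-0.090],0.12],[0.016,[-0.06,-0.045,-0.121],0.24],[0.016,[-0.094,-0.045,-0.121],0.36],[0.016,[-0.094,-0.045,-0.121],0.48],[0.016,[-0.094,-0.045,-0.121],0.60],[0.016,[-0.094,-0.045,-0.121],0.72]]'; python3 g.py -94.5,-92,60,62
```

```text
time: 13.5
position: [0.4955, -0.059, 0.0602]
tool_rot: [-0.697, 0.119, -0.119, 0.697]
contact_force: [0.0, 0.1, 0.3]
grip_width: 0.0158
t 13.50 tray xy -94.4 -93.8 z 60.2 grip 15.8 F [0.  0.1 0.3]
toolx in tray [ 0.746 -0.666 -0.   ] toolz [0.666 0.746 0.   ] q [-0.36  0.26  1.92  0.    0.96 -0.02]
to -94.5 -92.0 60.0 shift mm [-1.3  0.2  1.3] turn rad 0.354
```

```bash
python3 -m creep '[[0.016,[-0.001,0,0.001],0.12],[0.016,[-0.001,0,0.001],0.24],[0.016,[-0.001,0,0.001],0.354],[0.016,[-0.001,0,0.001],0.354],[0.016,[-0.001,0,0.001],0.354]]'; python3 g.py -94.5,-92,14,62; python3 look.py w14
```

```text
time: 13.92
position: [0.4954, -0.0569, 0.0602]
tool_rot: [-0.667, 0.236, -0.236, 0.667]
contact_force: [0.2, -0.2, 0.3]
grip_width: 0.016
t 13.92 tray xy -93.7 -91.8 z 60.2 grip 16.0 F [ 0.2 -0.2  0.3]
toolx in tray [ 0.479 -0.878 -0.   ] toolz [0.878 0.479 0.   ] q [-0.35  0.26  1.92  0.    0.96  0.33]
to -94.5 -92.0 14.0 shift mm [-0.2 46.2 -0.8] turn rad 0.011
```

View pics/w14.png

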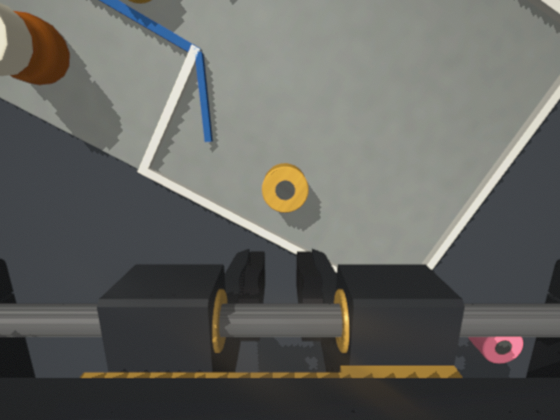

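```bash
python3 -m creep '[[0.016,[0.001,0.023,0],0],[0.016,[0.0015,0.045,0],0],[0.016,[0.0015,0.045,0.003],0],[0.016,[0.0015,0.045,0.009],0],[0.016,[0.0015,0.045,0.014],0],[0.016,[0.0015,0.045,0.020],0],[0.016,[0.0015,0.045,0.027],0],[0.016,[0.0015,0.045,0.034],0],[0.016,[0.0015,0.045,0.039],0],[0.016,[0.0015,0.045,0.041],0]]'; python3 g.py -18.5,-51.5,14,62; python3 look.py w15
```

```text
time: 14.8
position: [0.5232, -0.0247, 0.0157]
tool_rot: [-0.666, 0.236, -0.237, 0.666]
contact_force: [-0.4, -1.4, 2.0]
grip_width: 0.0159
t 14.80 tray xy -55.7 -72.6 z 15.7 grip 15.9 F [-0.4 -1.4  2. ]
toolx in tray [ 0.478 -0.878  0.001] toolz [0.878 0.478 0.   ] q [-0.27  0.39  1.87  0.    0.88  0.41]
to -18.5 -51.5 14.0 shift mm [-0.8  1.7 42.8] turn rad 0.009
```

View pics/w15.png

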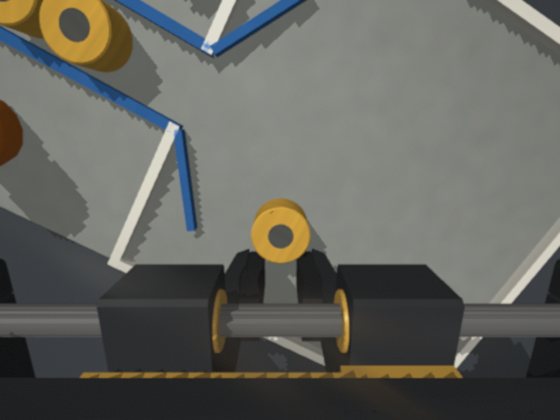

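```bash
python3 -m creep '[[0.016,[-0.001,0,0.006],0],[0.016,[-0.001,0,0.012],0],[0.016,[-0.001,0,0.019],0],[0.016,[-0.001,0,0.026],0],[0.016,[-0.001,0,0.033],0],[0.016,[-0.001,0,0.038],0],[0.016,[-0.001,0,0.042],0],[0.016,[-0.001,0,0.043],0],[0.016,[-0.001,0,0.043],0]]'; python3 -m creep '[[0.016,[0,0,-0.015],0],[0.016,[0,-0.020,-0.020],0],[0.016,[0,-0.045,-0.020],0],[0.016,[0,-0.045,-0.020],0],[0.016,[0,-0.045,-0.020],0]]';python3 g.py 0,-82,60; python3 look.py w16
```

```text
time: 15.6
position: [0.5488, 0.009, 0.0151]
tool_rot: [-0.666, 0.237, -0.237, 0.666]
contact_force: [-0.3, -1.1, 0.0]
grip_width: 0.0164
time: 16.02
position: [0.5372, -0.0073, 0.0615]
tool_rot: [-0.666, 0.236, -0.238, 0.666]
contact_force: [-0.8, 0.2, -0.4]
grip_width: 0.0159
t 16.02 tray xy -36.1 -61.9 z 61.5 grip 15.9 F [-0.8  0.2 -0.4]
toolx in tray [ 0.476 -0.879  0.003] toolz [0.879 0.476 0.002] q [-0.23  0.33  1.83  0.    0.98  0.45]
to 0.0 -82.0 60.0 shift mm [34.8  1.6 22.2] turn rad -1.074
```

View pics/w16.png

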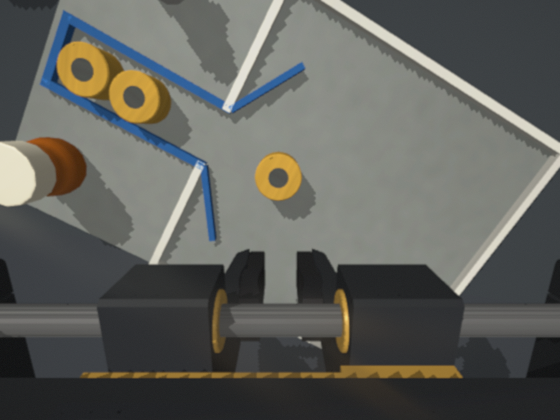

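The third slug is staged at (278,177) and the other two are in the slot. I'll measure it and re-approach along the slot axis.

```bash
python3 - <<'E'
from w import *
s=bot.get_state(); f=bot.grab_frame("wrist")
for u,v,z in [(278,177,.024)]: print(wpt(f,s,u,v,z))
E
python3 -m creep '[[0.016,[0.035,0.002,0.022],-0.12],[0.016,[0.035,0.002,0.022],-0.24],[0.016,[0.035,0.002,0.022],-0.36],[0.016,[0.035,0.002,0.022],-0.48],[0.016,[0.035,0.002,0.022],-0.60],[0.016,[0.035,0.002,0.022],-0.72],[0.016,[0.035,0.002,0.022],-0.84],[0.016,[0.035,0.002,0.022],-0.96],[0.016,[0.035,0.002,0.022],-1.074],[0.016,[0.035,0.002,0.022],-1.074]]';python3 g.py 0,-82,60
```

```text
[ -2.4 -39.9]
time: 16.95
position: [0.576, -0.0116, 0.0566]
tool_rot: [-0.693, -0.138, 0.14, 0.694]
contact_force: [-0.0, 0.2, -0.4]
grip_width: 0.0161
t 16.95 tray xy -1.9 -80.7 z 56.6 grip 16.1 F [-0.   0.2 -0.4]
toolx in tray [ 1.     0.004 -0.002] toolz [-0.004  1.     0.002] q [-0.23  0.41  1.72  0.    1.01 -0.62]
to 0.0 -82.0 60.0 shift mm [ 1.8 -3.4 -1.3] turn rad 0.004
```

```bash
python3 -m creep '[[0.016,[0,0.012,0],0],[0.016,[0,0.041,0],0],[0.016,[0,0.041,0],0],[0.016,[0,0.041,0],0],[0.016,[0,0.041,0.006],0]]'
python3 g.py 0,1,14;  python3 look.py w17
```

```text
time: 17.37
position: [0.575, -0.0069, 0.0171]
tool_rot: [0.694, 0.136, -0.137, -0.694]
contact_force: [0.5, -0.4, 0.6]
grip_width: 0.0157
t 17.37 tray xy -1.0 -76.0 z 17.1 grip 15.7 F [ 0.5 -0.4  0.6]
toolx in tray [ 1.    -0.002 -0.   ] toolz [0.002 1.    0.   ] q [-0.22  0.47  1.73 -0.    0.93 -0.61]
to 0.0 1.0 14.0 shift mm [ 0.9  3.1 77. ] turn rad -0.002
```

View pics/w17.png

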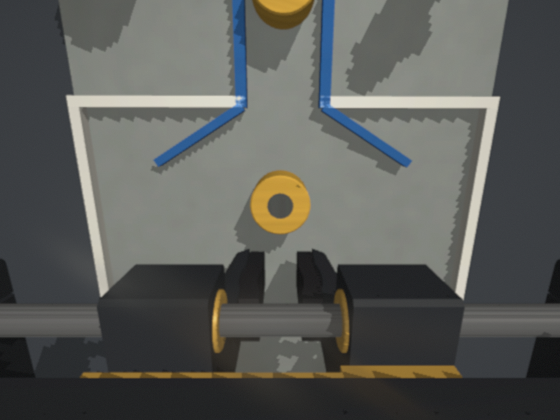

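```bash
python3 -m creep '[[0.016,[0,0.002,0.005],0],[0.016,[0,0.002,0.010],0],[0.016,[0,0.002,0.015],0],[0.016,[0.001,0.002,0.021],0],[0.016,[0.001,0.002,0.028],0],[0.016,[0.001,0.002,0.034],0],[0.016,[0.001,0.002,0.040],0],[0.016,[0.001,0.002,0.045],0],[0.016,[0.001,0.002,0.048],0]]'
python3 g.py 0,1,14;  python3 look.py w18
```

```text
time: 18.17
position: [0.5573, 0.039, 0.0153]
tool_rot: [0.694, 0.138, -0.137, -0.694]
contact_force: [-0.4, -1.1, 1.7]
grip_width: 0.0159
t 18.17 tray xy 0.1 -26.7 z 15.3 grip 15.9 F [-0.4 -1.1  1.7]
toolx in tray [1.    0.001 0.   ] toolz [-0.001  1.    -0.   ] q [-0.14  0.45  1.78 -0.    0.92 -0.53]
to 0.0 1.0 14.0 shift mm [-0.1  1.3 27.7] turn rad 0.001
```

View pics/w18.png

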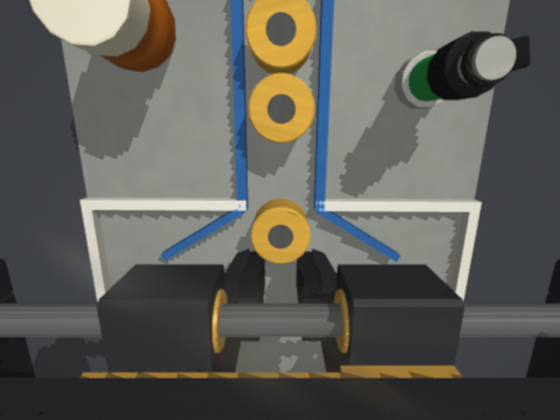

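Centred. I'll finish the push, back off and rise.

```bash
python3 -m creep '[[0.016,[0,0,0.006],0],[0.016,[0,0,0.012],0],[0.016,[0,0,0.018],0],[0.016,[0,0,0.023],0],[0.016,[0,0,0.027],0],[0.016,[0,0,0.029],0],[0.016,[0,0,0.029],0]]'; python3 g.py
python3 -m creep '[[0.016,[0,0,-0.015],0],[0.016,[0,0,-0.030],0],[0.016,[0,-0.040,-0.04],0],[0.016,[0,-0.080,-0.06],0],[0.016,[0,-0.080,-0.06],0],[0.016,[0,-0.080,-0.06],0]]'
python3 g.py;  python3 look.py w19; python3 - <<'E'
from h import *
crop(bot.grab_frame("side"),200,100,380,295,3,"s19.png")
E
```

```text
time: 18.8
position: [0.5461, 0.0657, 0.0151]
tool_rot: [-0.694, -0.137, 0.138, 0.694]
contact_force: [-0.1, 0.0, 1.0]
grip_width: 0.0158
t 18.80 tray xy -0.1 2.2 z 15.1 grip 15.8 F [-0.1  0.   1. ]
toolx in tray [ 1.     0.001 -0.   ] toolz [-0.001  1.     0.   ] q [-0.1   0.43  1.8   0.    0.91 -0.49]
time: 19.3
position: [0.5726, 0.0067, 0.0983]
tool_rot: [0.695, 0.139, -0.134, -0.693]
contact_force: [-0.1, 0.4, 0.1]
grip_width: 0.0161
t 19.30 tray xy 1.9 -62.5 z 98.3 grip 16.1 F [-0.1  0.4  0.1]
toolx in tray [ 1.    -0.003  0.006] toolz [ 0.003  1.    -0.004] q [-0.2   0.34  1.72 -0.    1.07 -0.58]
```

View pics/w19.png

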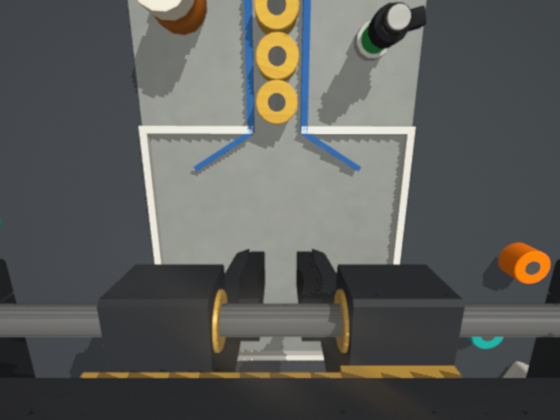

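View pics/s19.png

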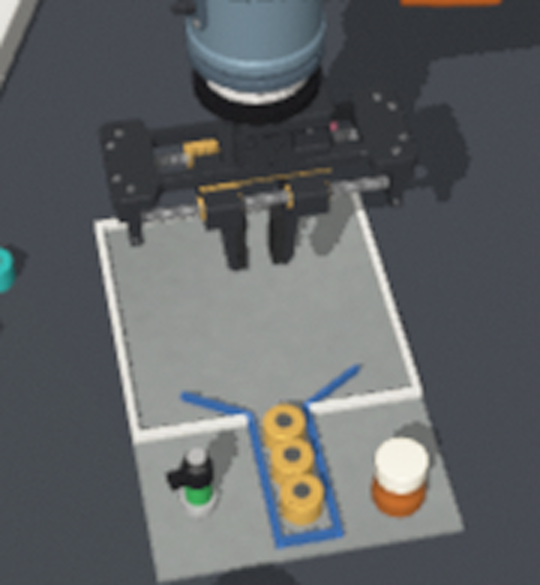

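Both views show three slugs in single file in the slot; jar and injector are where they were. I'll measure the slugs, then hand in.

```bash
python3 - <<'E'
from w import *
s=bot.get_state(); f=bot.grab_frame("wrist")
for u,v in [(277,102),(277,57),(277,6)]: print(wpt(f,s,u,v,.024))
fs=bot.grab_frame("side")
for x,y in [(284,421),(292,457),(302,492)]:
    p=at(fs,200+(x+.5)/3-.5,100+(y+.5)/3-.5,.024); print("side",(Rt.inv().apply(p-G)*1e3)[:2].round(1))
print(bot.get_state()["qvel"].round(3))
bot.sign_off()
E
```

```text
[-3.5 26.5]
[-3.4 53.4]
[-3.3 81.6]
side [-0.4 22.8]
side [ 0.4 52.3]
side [-0.2 80.3]
[ 0.01   0.004  0.004 -0.     0.     0.002]
the job is handed in; nothing more can be done
```

I pushed all three brass slugs through the gate, one at a time, and handed the job in about 20 s into the 61 s limit. I used the fingertips held 16 mm apart as a cradle, just above the tray walls, and only slid the slugs.

**Slug positions:** the last side view put the slugs near y = 23, 52 and 80 mm, within 0.5 mm of the slot's centre line. The wrist view gave y = 27, 53 and 82 mm and x about -3.4 mm. It was taken while the arm was still settling. The two disagree by up to about 4 mm, but both are inside the limits (12 to 92 mm in y, 8 mm either side in x).

**Other checks:** the slugs stand upright in the pictures, and the jar and injector look where they were. I did not check the screwdriver or flask at the end, though the arm never worked near them. The arm was clear of everything before I handed in, and the highest contact force I read was about 4 N. The hand-in reports no verdict, so I can't confirm the result beyond these checks.

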